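# Sort the shower things into their trays

## Robot

A 6-joint arm with a two-finger parallel gripper is mounted at the origin on the work surface. World frame = base frame: x ahead of the robot, y to its left, z up, the work surface at z = 0. Lengths are in mm, angles in rad, forces in N, time in s.
With the tool pointing down it reaches from about 400 to 925 mm from the base axis. Payload 12.5 kg.
Tool frame: the origin (TCP) lies midway between the tips of the shut fingers; the grasp point (between the pads) lies 19 mm behind it; z points along the fingers, y is the line along which they close (so a half turn about z gives the same grasp; the last joint's range is limited). The gripper opens to 95 mm and grips with 3 to 60 N. Pads are 20 mm wide; open, the fingers measure 119 mm over their backs; the gripper's body (75 mm by 180 mm) begins 59 mm behind the grasp point.
Start: joints at [-1.335, 0.491, 1.559, -0, 1.092, -0.106], TCP at [209.513, -588.856, 214.661] pointing down, gripper open.
Joint ranges: [-3.1, 3.1], [-0.84, 2.19], [0.05, 2.79], [-1.13, 4.28], [0.06, 2.93], [-2.69, 2.69]. Speed limits (rad/s): [2.22, 2.22, 2.79, 3.14, 3.14, 3.14].

## Interface

Orientations are given as [roll, pitch, yaw] about the fixed x, y, z axes, in that order (R = Rz(yaw) Ry(pitch) Rx(roll)).
In Python, from cell import readout, eyes, env gives the robot as it stands.
- The arm moves only by the tool move_arm, never from a script. Its argument "plan" is a list of rows, each a list of 3 entries, a list of its own where there are three numbers: the turn, a rotation vector about the tool's x, y, z in degrees, then the shift along the tool's x, y, z in m, then the gripper command: -1 is shut, 1 is fully open, values between are in proportion. In form: [[[ax, ay, az], [x, y, z], jaw], ...]. A call has 1 to 5 rows; each row is the pose to reach, as a shift and turn from the pose commanded when the call began, along the tool's axes at that moment; what a row does not reach only later rows make up. A row lasts 1/8 s, in which the tool goes at most 62.5 mm and 10.7 degrees, less where a joint would pass 70% of its speed; a pose out of reach is approached as far as the arm can. A call with a gripper value outside its range is refused whole. The fingers move at their own pace and stop on an object; the grip force is fixed at half the most. Time passes only in rows, so rows that repeat a pose let the fingers close. It gives the time, the measured TCP pose, the force, the opening and the grip force at its end, in the units of the state.
- readout.state(): the state, without advancing time (a new reading comes with each control period).
- eyes.read_camera(name): name is "scene" or "top"; returns a dict with "img" (400x640x3 uint8, red, green, blue), "K" (3x3 intrinsics, pixels), "extrinsics" (4x4, takes a point from camera to world coordinates). Camera axes: x right, y up, looking along -z (the intrinsics and any distortion apply to the point x, -y, -z); pixel columns grow to the right and rows downward; lengths in mm; the calibration is good to about 2 mm. A picture is of the moment at which its call begins. There is no depth.
- env.job_done(): hands the job in; it is judged then, once.
Trained networks look in a picture, given as the dict that the camera call returned (one of the last four; its "shot" number tells which), for a name from the list of things; names that differ only in an ending like _2 or _b are one class to them, and where a whole thing is asked for, a point or a joint stands for the part that bears it (a point fixed in the world has none). Each returns a list of dicts, best first, with "score" (0 to 1); they miss things now and then, are a little off and sometimes report something else, mostly with a low value. They report only what shows in the picture. A call takes as long as a camera call.
- eyes.cut_out(picture, name): "mask" (400x640 bool, what is visible of it) and "uv" ([column, row] in pixels, amid what is visible of it).
The state is a dict: "t": time; "joints": joint angles; "qvel": joint speeds; "tau": joint torques, N m; "eef_pos": TCP position; "tcp_rot": TCP orientation; "ft_force": force on the tool from outside, world axes, zero at the start; "moment": the same for the moment, N m; "opening": opening from 0.0 (shut) to 1.0 (fully open); "grip_force": force on a finger pad.
Only numpy, scipy, OpenCV 4.12 (cv2) and the standard library are available. Lean on these libraries where they do the work, as an engineer would, in place of code of your own. Each camera call takes 0.05 s, during which the arm holds its last target. There are 200 camera calls.

## Task

Tidy the shower shelf: put the blue-dotted cork block in the blue bay of the teak tray and the yellow-dotted one in the yellow bay, lay the comb and the nail brush (bristles down) next to each other in the white tray, and put the bar of soap in the terracotta dish. Everything must lie flat on the floor of its tray or dish, and the soap dispenser and the tumbler stay standing where they are.

Things in the scene. Friction and masses are not known exactly. Their poses are not given: they have to be found in the camera images.
- cork_blue: loose cork block with a round BLUE dot (30 mm) on top: 70 (own x) x 45 (own y) x 45 mm high, 45 g. Origin: centre of its underside; z up.
- cork_yellow: loose cork block, same size and mass, with a round YELLOW dot on top. Origin: centre of its underside; z up.
- comb: loose small dark wooden comb lying flat on the table: 100 (own x) x 30 (own y) x 12 mm thick, 30 g; spine on its +y edge, teeth towards -y; it can be gripped across its 30 mm width. Origin: centre of its underside; z up.
- brush: loose green-painted wooden nail brush standing on its off-white bristles: 84 (own x) x 36 (own y) mm, 26 mm high, and above that a raised green grip ridge 66 (x) x 18 (y) mm from 26 to 45 mm height, centred; 80 g. Origin: centre of its underside (bristle ends); z up.
- soap: loose lavender-coloured bar of soap with rounded edges: 66 (own x) x 42 (own y) x 24 mm high, 100 g. Origin: centre of its underside; z up.
- teak_tray: fixed low teak tray, 107 (own x) x 160 (own y) mm, floor 8 mm above the table, walls 6 mm thick with the rim 20 mm above the table. A wall along own x at y = 0 parts it into two bays, each 95 (x) x 71 (y) mm inside: BLUE floor panel and rim marks in the bay centred at own (0, +38.5 mm), YELLOW in the bay centred at own (0, -38.5 mm). Origin: centre of its underside; z up.
- white_tray: fixed low white ceramic tray, 142 (own x) x 162 (own y) mm outside, 130 x 150 mm inside; floor 6 mm and rim 18 mm above the table, walls 6 mm. Origin: centre of its underside; z up.
- dish: fixed round terracotta dish, 144 mm across the rim, flat inner floor about 112 mm across and 6 mm above the table, rim 24 mm above the table, flared 6 mm wall. Origin: centre of its underside; z up.
- dispenser: loose teal plastic soap dispenser with a white push pump, 62 mm across, 148 mm high, nozzle 45 mm out to own -x; a bystander that must stay where it stands. Origin: centre of its underside.
- tumbler: loose aluminium tumbler, 68 mm across the rim, 85 mm high; a bystander that must stay where it stands. Origin: centre of its underside.

How it is judged:
By the outcome, as a careful person would: the job done as asked, in the order asked, and still so for the second after the job is handed in, with the robot touching nothing.
It also fails if it takes over 144 s, if anything falls off the work surface, if the arm or the gripper's body presses on something with over 40 N, if the wrist force passes 120 N, or if a joint passes its speed limit or range.

## Working session

There is one attempt and no reset: what is moved stays moved. The work goes in short steps, Python scripts to look and compute and a tool call to move; the robot and the scene stay as the last step left them, time stands still between calls to the robot, and variables do not carry over. Pictures are saved under pics/ and viewed, at most 14 in all, crops included, and the job is handed in when it is done.

Besides the shell and the picture viewer there is one more tool, called by a JSON object that holds its "method" and its "body", one argument or row to a line. move_arm: Moves the arm, as the interface text tells. Its arguments: {"type":"object","properties":{"plan":{"type":"array","items":{"type":"array"}}},"required":["plan"]}

```bash
mkdir -p pics; ls; cat > h.py <<'E'
import numpy as np,cv2
from cell import readout,eyes,env
def snap(cam,fn=None):
    p=eyes.read_camera(cam)
    if fn: cv2.imwrite('pics/'+fn,p['img'][:,:,::-1])
    return p
def ray(p,uv,z):
    K=np.array(p['K']);T=np.array(p['extrinsics'])
    uv=np.atleast_2d(np.array(uv,float))
    d=np.c_[uv,np.ones(len(uv))]@np.linalg.inv(K).T
    d=d*[1,-1,-1]
    w=d@T[:3,:3].T;o=T[:3,3]
    return o+w*((z-o[2])/w[:,2])[:,None]
def proj(p,X):
    K=np.array(p['K']);T=np.array(p['extrinsics'])
    c=(np.atleast_2d(X)-T[:3,3])@T[:3,:3]
    c=c*[1,-1,-1];q=c@K.T
    return q[:,:2]/q[:,2:]
E
python3 - <<'E'
from h import *
p=snap('top','t0.png')
print(p.keys(),p['K'],p['extrinsics'])
for n in ['cork_blue','cork_yellow','comb','brush','soap','teak_tray','white_tray','dish','dispenser','tumbler']:
    for r in eyes.cut_out(p,n)[:2]:
        m=r['mask'].astype(np.uint8)
        X=ray(p,np.argwhere(m)[:,::-1],20)[:,:2].astype(np.float32)
        print(n,round(r['score'],2),np.round(r['uv']),m.sum(),cv2.minAreaRect(X))
q=snap('scene','s0.png');print(q['K'],q['extrinsics'],readout.state())
E
```

```text
pics
dict_keys(['img', 'K', 'extrinsics', 'shot']) [[474.26198493   0.         323.81211036]
 [  0.         474.26198493 210.80964482]
 [  0.           0.           1.        ]] [[-8.01941674e-03  9.94271011e-01 -1.06587270e-01  3.64039433e+02]
 [-9.99965584e-01 -8.20031368e-03 -1.25900051e-03  8.18365976e+00]
 [-2.12583676e-03  1.06573505e-01  9.94302554e-01  1.31900891e+03]
 [ 0.00000000e+00  0.00000000e+00  0.00000000e+00  1.00000000e+00]]
cork_blue 0.64 [433. 247.] 450 ((395.74591064453125, -288.8374938964844), (49.840415954589844, 69.323974609375), 84.6683578491211)
cork_yellow 0.59 [273. 238.] 531 ((426.8415832519531, 149.09317016601562), (77.0177001953125, 53.91822814941406), 23.51716423034668)
comb 0.86 [327. 233.] 327 ((441.1091613769531, 7.603542327880859), (29.098569869995117, 97.95966339111328), 57.212890625)
brush 0.66 [432. 248.] 507 ((395.9429626464844, -287.66204833984375), (53.109500885009766, 72.3404769897461), 84.4441146850586)
brush 0.56 [376. 231.] 411 ((443.08551025390625, -125.18173217773438), (84.77394104003906, 37.443092346191406), 19.02198028564453)
soap 0.8
[... 1526 characters left out ...]
00  0.00000000e+00  1.00000000e+00]] {'t': 0.6, 'joints': array([-1.33460601e+00,  4.90867919e-01,  1.55893196e+00, -2.66809470e-05,
        1.09172188e+00, -1.05635213e-01]), 'qvel': array([-0.00046445, -0.00013926,  0.00070271, -0.00120375,  0.00095257,
       -0.00065918]), 'tau': array([ 5.32515405e-04, -6.12212777e+01, -2.58358848e+01,  6.94212830e-02,
        4.46141709e-02,  2.19910720e-05]), 'eef_pos': array([ 209.4979798 , -588.83663419,  214.66985954]), 'tcp_rot': array([3.14152465e+00, 3.10216614e-05, 3.41837824e-01]), 'ft_force': array([ 0.08339516,  0.84530938, -0.06232118]), 'moment': array([0.01109244, 0.0079289 , 0.00780903]), 'grip_force': 0.0, 'opening': 0.9975936539316844}
```

```bash
python3 - <<'E'
import cv2
a=cv2.imread('pics/t0.png');cv2.imwrite('pics/t0c.png',cv2.resize(a[110:290,130:530],None,fx=2,fy=2,interpolation=cv2.INTER_CUBIC))
E
```

```text
(no output)
```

View pics/t0c.png

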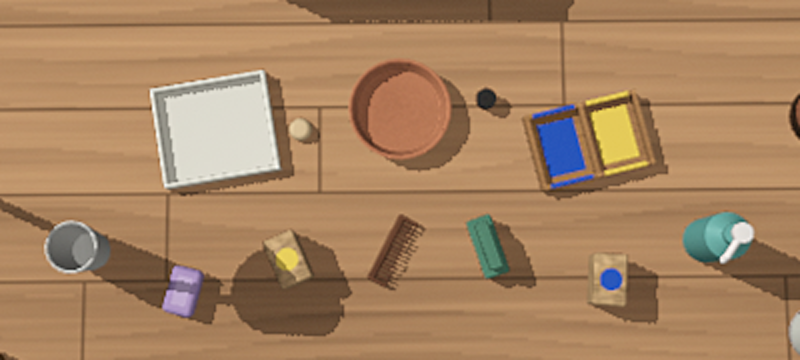

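View pics/s0.png

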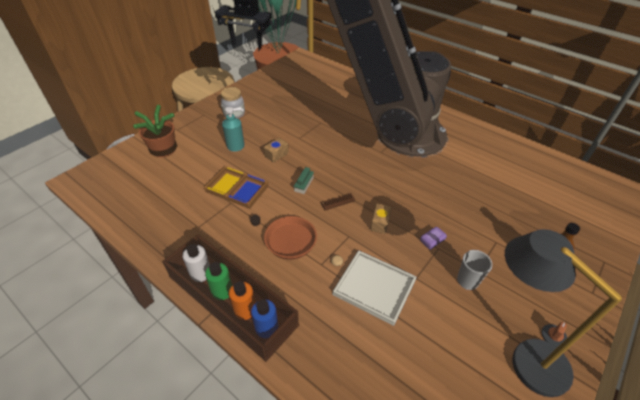

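The top view shows all ten things, with the dish, teak tray and white tray at crop (400,108), (590,140) and (218,130). The scene view agrees. There are also two small stray items beside the trays. Next I'll fit silhouettes to get poses.

```bash
cat >> h.py <<'E'
from scipy.optimize import minimize
B=lambda a,b,h,z0=0:np.array([[sx*a/2,sy*b/2,z] for sx in(-1,1) for sy in(-1,1) for z in(z0,h)])
th=np.linspace(0,2*np.pi,40,endpoint=False)
C=lambda r,z:np.c_[r*np.cos(th),r*np.sin(th),0*th+z]
SH={'cork_blue':[B(70,45,45)],'cork_yellow':[B(70,45,45)],'comb':[B(100,30,12)],
'brush':[B(84,36,26),B(66,18,45,26)],'soap':[np.r_[B(62,38,24),B(66,42,18,6)]],'teak_tray':[B(107,160,20)],
'white_tray':[B(142,162,18)],'dish':[np.r_[C(72,24),C(62,0)]],'tumbler':[np.r_[C(34,85),C(28,0)]],'dispenser':[np.r_[C(31,100),C(31,0)]]}
def sil(p,n,v,S=8,z=0):
    c,s=np.cos(v[2]),np.sin(v[2]);m=np.zeros((400*S//2,640*S//2),np.uint8)
    for P in SH[n]:
        X=P@np.array([[c,s,0],[-s,c,0],[0,0,1]])+[v[0],v[1],z]
        q=((proj(p,X)+.5)*S/2-.5)
        cv2.fillConvexPoly(m,cv2.convexHull(np.round(q*16).astype(np.int32)),255,shift=4)
    return cv2.resize(m,(640,400),interpolation=cv2.INTER_AREA)/255.
def fit(views,n,v0,z=0):
    "views: list of (picture, mask)"
    def f(v):
        v=np.array([v[0],v[1],v[2]/50]);e=0
        for p,m in views:
            r=sil(p,n,v,z=z);e+=np.abs(r-m).sum()/m.sum()
        return e
    b=None
    for k in range(2):
        s=np.array([v0[0],v0[1],v0[2]*50]);
        if b is not None: s=b.x
        r=minimize(f,s,method='Nelder-Mead',options=dict(initial_simplex=s+np.array([[0,0,0],[12,0,0],[0,12,0],[0,0,8]])/(k+1),xatol=.1,fatol=1e-4))
        b=r if b is None or r.fun<b.fun else b
    return np.array([b.x[0],b.x[1],b.x[2]/50]),b.fun/len(views)
def best(p,n,guess):
    "cut_out candidate whose centre is nearest to the guess projected"
    g=proj(p,[guess[0],guess[1],15])[0];o=[(np.hypot(*(np.array(r['uv'])-g)),r) for r in eyes.cut_out(p,n)]
    o=[x for x in o if x[0]<15]
    return min(o,key=lambda x:x[0])[1]['mask'].astype(float) if o else None
E
cat > m.py <<'E'
from h import *
import pickle
G={'cork_blue':(392,-287,3.1),'cork_yellow':(425,148,.4),'comb':(441,8,-.57),'brush':(443,-125,.33),'soap':(384,290,-.26),
'teak_tray':(589,-269,.23),'white_tray':(607,251,.15),'dish':(634,-4,0),'dispenser':(440,-430,0),'tumbler':(440,430,0)}
p=snap('top');q=snap('scene');res={}
im=cv2.resize(p['img'][110:290,130:530,::-1],None,fx=2,fy=2,interpolation=cv2.INTER_CUBIC)
for n,g in G.items():
    ms=[(c,best(c,n,g)) for c in(p,q)];A=[x for x in ms if x[1] is not None]
    for V in ([A[:1],A] if len(A)==2 else [A]):
        if V: v,e=fit(V,n,g);print(n,len(V),np.round(v,2),round(e,3))
    res[n]=v
    m=(sil(p,n,v)>.5).astype(np.uint8);m=cv2.resize(m[110:290,130:530],None,fx=2,fy=2,interpolation=0)
    cv2.drawContours(im,cv2.findContours(m,0,1)[0],-1,(255,0,255),1)
pickle.dump(res,open('res.pkl','wb'));cv2.imwrite('pics/fit.png',im)
for n,lo,hi,z in [('blue dot',(105,150,80),(130,255,255),45),('yellow dot',(22,150,120),(35,255,255),45)]:
    m=cv2.inRange(cv2.cvtColor(p['img'],cv2.COLOR_RGB2HSV),lo,hi);k,l,s,c=cv2.connectedComponentsWithStats(m)
    for i in range(1,k):
        if s[i,4]>25: print(n,s[i,4],np.round(c[i]),np.round(ray(p,c[i],45 if s[i,4]<200 else 8)[0]))
E
python3 m.py
```

```text
cork_blue 1 [ 395.51 -286.22    3.05] 0.076
cork_blue 2 [ 395.85 -287.08    3.07] 0.105
cork_yellow 1 [4.2625e+02 1.4695e+02 4.1000e-01] 0.143
cork_yellow 2 [4.2693e+02 1.4595e+02 4.1000e-01] 0.136
comb 1 [438.78   6.79  -0.47] 0.663
comb 2 [ 4.3923e+02  6.8000e+00 -4.3000e-01] 0.501
brush 1 [ 4.4273e+02 -1.2535e+02  3.0000e-01] 0.165
brush 2 [ 4.4219e+02 -1.2619e+02  3.6000e-01] 0.204
soap 1 [ 3.8539e+02  2.9321e+02 -2.4000e-01] 0.075
soap 2 [ 3.8475e+02  2.9260e+02 -2.3000e-01] 0.114
teak_tray 1 [ 5.8969e+02 -2.6901e+02  2.4000e-01] 0.036
teak_tray 2 [ 5.9047e+02 -2.7002e+02  2.4000e-01] 0.04
white_tray 1 [6.1001e+02 2.5201e+02 1.6000e-01] 0.027
white_tray 2 [6.1082e+02 2.5089e+02 1.6000e-01] 0.031
dish 1 [ 6.3452e+02 -5.4900e+00  1.7000e-01] 0.061
dish 2 [ 6.3505e+02 -6.6600e+00  1.3000e-01] 0.071
dispenser 1 [ 4.4878e+02 -4.2832e+02  1.0000e-02] 0.054
dispenser 2 [ 4.5006e+02 -4.2954e+02  5.0000e-02] 0.153
tumbler 1 [4.4266e+02 4.2517e+02 1.1000e-01] 0.062
tumbler 2 [4.4239e+02 4.2407e+02 1.6000e-01] 0.084
blue dot 342 [282.  83.] [875. 126.   8.]
blue dot 30 [406. 165.] [ 624. -217.   45.]
blue dot 461 [410. 183.] [ 581. -232.    8.]
blue dot 29 [415. 200.] [ 527. -238.   45.]
blue dot 80 [435. 249.] [ 394. -288.   45.]
yellow dot 49 [433. 159.] [ 641. -289.   45.]
yellow dot 500 [437. 177.] [ 598. -307.    8.]
yellow dot 58 [442. 194.] [ 545. -312.   45.]
yellow dot 87 [273. 239.] [425. 147.  45.]
```

View pics/fit.png

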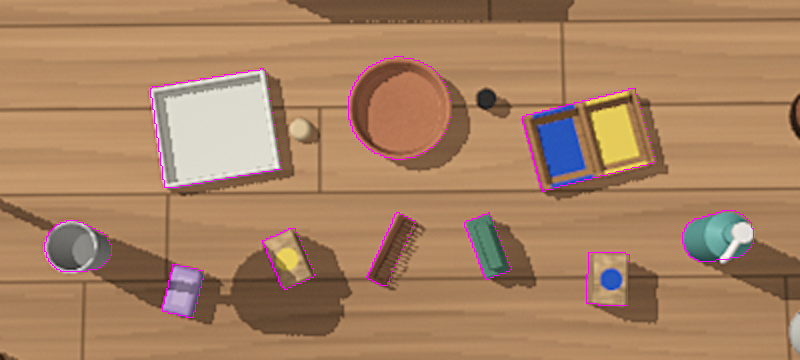

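```bash
cat > go.py <<'E'
import sys,numpy as np
from cell import readout
# chain of absolute targets x,y,z,yaw -> relative tool moves; first arg 'x,y,z,yaw' list
s=readout.state();P=np.array(s['eef_pos']);yw=s['tcp_rot'][2]
for a in sys.argv[1:]:
    x,y,z,w=map(float,a.split(','));d=np.array([x,y,z])-P
    c,n=np.cos(yw),np.sin(yw);dw=(w-yw+np.pi/2)%np.pi-np.pi/2
    print(a,'-> az %.1f deg'%(-np.degrees(dw)),'shift [%.4f, %.4f, %.4f]'%tuple(np.array([c*d[0]+n*d[1],n*d[0]-c*d[1],-d[2]])/1e3))
    P=np.array([x,y,z]);yw+=dw
E
python3 - <<'E'
from h import *
p=snap('top');m=best(p,'comb',(441,8))
print(ray(p,np.array([[329,235.5]]),6))
h=cv2.cvtColor(p['img'],cv2.COLOR_RGB2HSV)
k=cv2.morphologyEx(m.astype(np.uint8),cv2.MORPH_CLOSE,np.ones((9,9)))
print(m.sum(),k.sum(),fit([(p,k.astype(float))],'comb',(441,2,-.5)))
X=ray(p,np.argwhere(m)[:,::-1],6)[:,:2].astype(np.float32);print(cv2.minAreaRect(X))
c=np.stack([p['img'][205:265,295:360],np.repeat((m[205:265,295:360,None]*255).astype(np.uint8),3,2)],0)
cv2.imwrite('pics/comb.png',cv2.resize(np.hstack(c)[:,:,::-1],None,fx=6,fy=6,interpolation=0))
t=np.array([590.3,-269.8]);w=.24;R=np.array([[np.cos(w),-np.sin(w)],[np.sin(w),np.cos(w)]])
print('bays',t+R@[0,38.5],t+R@[0,-38.5])
E
python3 go.py 395.7,-286.8,215,-.08 395.7,-286.8,16,-.08 395.7,-286.8,100,-.08 599.5,-307.2,100,.24 
```

```text
[[435.91893931  -3.96658845   6.        ]]
142.0 142 (array([441.4832543 ,  11.11821417,  -0.53771881]), np.float64(1.8553438276719136))
((442.4449462890625, 10.339218139648438), (19.416540145874023, 93.97110748291016), 57.32215881347656)
bays [ 581.14844888 -232.40348797] [ 599.45155112 -307.19651203]
395.7,-286.8,215,-.08 -> az 24.2 deg shift [0.2767, -0.2222, -0.0003]
395.7,-286.8,16,-.08 -> az -0.0 deg shift [0.0000, -0.0000, 0.1990]
395.7,-286.8,100,-.08 -> az -0.0 deg shift [0.0000, -0.0000, -0.0840]
599.5,-307.2,100,.24 -> az -18.3 deg shift [0.2048, 0.0040, -0.0000]
```

View pics/comb.png

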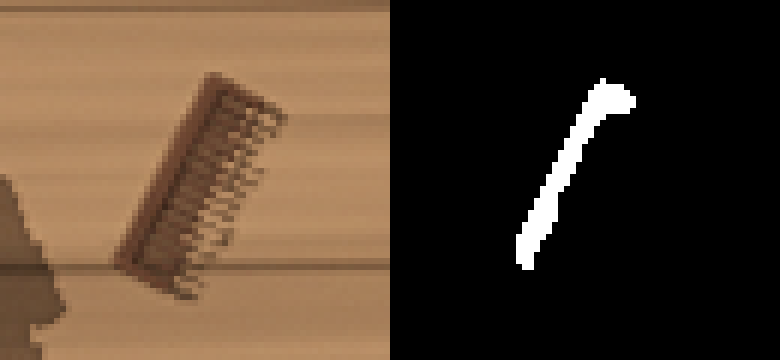

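The crop shows the comb's spine running from pixel (330,217) to (314,249). The lower-right side is teeth plus shadow, so I'll locate the comb from its spine. First I move to the blue cork.

{"method": "move_arm", "body": {
  "plan": [
    [[0,0,8],[0.06,-0.05,0],1],
    [[0,0,16],[0.12,-0.1,0],1],
    [[0,0,24],[0.18,-0.15,0],1],
    [[0,0,24.2],[0.24,-0.19,0],1],
    [[0,0,24.2],[0.277,-0.222,0],1]
  ]
}}

```text
t: 2.42
eef_pos: [374.3, -321.3, 214.9]
tcp_rot: [3.141, -0.001, -0.081]
ft_force: [1.1, -1.1, 0.1]
opening: 1.002
grip_force: 0.0
```

```bash
python3 go.py 395.7,-286.8,215,-.08 395.7,-286.8,16,-.08; python3 - <<'E'
from h import *
p=snap('top')
E=ray(p,np.array([[330,217.],[313.8,249.2]])-.5,12);print(E);d=E[0]-E[1];w=np.arctan2(d[1],d[0]);print(w,np.hypot(*d[:2]),E.mean(0)[:2]-15*np.array([-np.sin(w),np.cos(w)]))
E
```

```text
395.7,-286.8,215,-.08 -> az -0.1 deg shift [0.0185, -0.0361, -0.0001]
395.7,-286.8,16,-.08 -> az -0.0 deg shift [0.0000, -0.0000, 0.1990]
[[488.17751624  -5.7781556   12.        ]
 [399.6605722   39.56765287  12.        ]]
-0.4734263955249104 99.45597885255404 [437.07996692   3.54457928]
```

{"method": "move_arm", "body": {
  "plan": [
    [[0,0,0],[0.018,-0.036,0],1],
    [[0,0,0],[0.018,-0.036,0.05],1],
    [[0,0,0],[0.018,-0.036,0.1],1],
    [[0,0,0],[0.018,-0.036,0.1],1]
  ]
}}

```text
t: 2.98
eef_pos: [393.3, -287.5, 112.6]
tcp_rot: [-3.138, 0.004, -0.08]
ft_force: [-0.1, -0.2, 0.7]
opening: 0.997
grip_force: 0.0
```

```bash
python3 go.py 395.7,-286.8,16,-.08
```

```text
395.7,-286.8,16,-.08 -> az -0.0 deg shift [0.0023, -0.0009, 0.0966]
```

{"method": "move_arm", "body": {
  "plan": [
    [[0,0,0],[0.001,0,0.05],1],
    [[0,0,0],[0.001,0,0.098],1],
    [[0,0,0],[0.001,0,0.098],1],
    [[0,0,0],[0.001,0,0.098],-1],
    [[0,0,0],[0.001,0,0.098],-1]
  ]
}}

```text
t: 3.6
eef_pos: [396.1, -289.4, 18.9]
tcp_rot: [3.139, -0.003, -0.081]
ft_force: [-0.9, -0.2, -0.5]
opening: 0.843
grip_force: 0.0
```

{"method": "move_arm", "body": {
  "plan": [
    [[0,0,0],[0,0,0],-1],
    [[0,0,0],[0,0,0],-1],
    [[0,0,0],[0,0,0],-1],
    [[0,0,0],[0,0,0],-1]
  ]
}}

```text
t: 4.1
eef_pos: [395.3, -288.6, 16.7]
tcp_rot: [3.141, -0.0, -0.081]
ft_force: [0.1, 0.4, 3.4]
opening: 0.477
grip_force: 30.0
```

```bash
python3 go.py 395.3,-288.6,80,-.08 581.1,-232.4,80,.24 581.1,-232.4,25.5,.24 581.1,-232.4,130,.24 427,146.4,130,.41
```

```text
395.3,-288.6,80,-.08 -> az -0.0 deg shift [-0.0000, -0.0000, -0.0633]
581.1,-232.4,80,.24 -> az -18.3 deg shift [0.1807, -0.0709, -0.0000]
581.1,-232.4,25.5,.24 -> az -0.0 deg shift [0.0000, 0.0000, 0.0545]
581.1,-232.4,130,.24 -> az -0.0 deg shift [0.0000, 0.0000, -0.1045]
427,146.4,130,.41 -> az -9.7 deg shift [-0.0596, -0.4046, -0.0000]
```

{"method": "move_arm", "body": {
  "plan": [
    [[0,0,0],[0,0,-0.03],-1],
    [[0,0,0],[0,0,-0.063],-1],
    [[0,0,0],[0,0,-0.063],-1]
  ]
}}

```text
t: 4.47
eef_pos: [395.9, -289.2, 81.3]
tcp_rot: [3.139, -0.003, -0.081]
ft_force: [-0.6, 0.0, -1.3]
opening: 0.474
grip_force: 30.0
```

{"method": "move_arm", "body": {
  "plan": [
    [[0,0,-6],[0.05,-0.02,0],-1],
    [[0,0,-13],[0.1,-0.04,0],-1],
    [[0,0,-18.3],[0.15,-0.06,0],-1],
    [[0,0,-18.3],[0.181,-0.071,0],-1],
    [[0,0,-18.3],[0.181,-0.071,0],-1]
  ]
}}

```text
t: 5.1
eef_pos: [582.5, -231.3, 77.9]
tcp_rot: [-3.141, 0.001, 0.241]
ft_force: [-0.1, 0.1, -1.0]
opening: 0.471
grip_force: 30.0
```

{"method": "move_arm", "body": {
  "plan": [
    [[0,0,0],[0,0,0],-1]
  ]
}}

```text
t: 5.22
eef_pos: [580.3, -232.2, 78.5]
tcp_rot: [-3.14, 0.002, 0.239]
ft_force: [-0.8, -0.1, 1.1]
opening: 0.473
grip_force: 30.0
```

```bash
python3 - <<'E'
from h import *
p=snap('top');im=p['img'][140:230,370:490,::-1]
cv2.imwrite('pics/b1.png',cv2.resize(im,None,fx=5,fy=5,interpolation=cv2.INTER_CUBIC))
E
python3 go.py 581.1,-232.4,25.5,.24
```

```text
581.1,-232.4,25.5,.24 -> az -0.1 deg shift [0.0009, 0.0001, 0.0534]
```

View pics/b1.png

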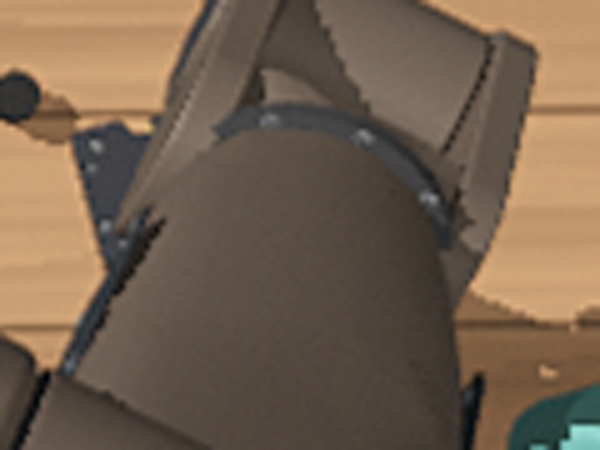

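The arm blocks the top view here, so I'll trust the measured pose and lower.

{"method": "move_arm", "body": {
  "plan": [
    [[0,0,0],[0.0005,0,0.03],-1],
    [[0,0,0],[0.0005,0,0.045],-1],
    [[0,0,0],[0.0005,0,0.053],-1],
    [[0,0,0],[0.0005,0,0.053],-1],
    [[0,0,0],[0.0005,0,0.053],-1]
  ]
}}

```text
t: 5.9
eef_pos: [582.2, -232.5, 27.3]
tcp_rot: [3.141, -0.001, 0.239]
ft_force: [0.4, 0.4, -0.5]
opening: 0.471
grip_force: 30.0
```

{"method": "move_arm", "body": {
  "plan": [
    [[0,0,0],[0,0,0],0.3],
    [[0,0,0],[0,0,0],0.3],
    [[0,0,0],[0,0,-0.025],0.3],
    [[0,0,0],[0,0,-0.065],0.3],
    [[0,0,0],[0,0,-0.105],0.3]
  ]
}}

```text
t: 6.52
eef_pos: [581.8, -232.2, 132.9]
tcp_rot: [-3.142, 0.0, 0.239]
ft_force: [-0.0, -0.0, 0.8]
opening: 0.653
grip_force: 0.0
```

```bash
python3 go.py 427,146.4,130,.41 427,146.4,16.5,.41
```

```text
427,146.4,130,.41 -> az -9.8 deg shift [-0.0608, -0.4045, 0.0029]
427,146.4,16.5,.41 -> az -0.0 deg shift [0.0000, 0.0000, 0.1135]
```

{"method": "move_arm", "body": {
  "plan": [
    [[0,0,-3],[-0.009,-0.06,0],1],
    [[0,0,-6],[-0.018,-0.12,0],1],
    [[0,0,-9.8],[-0.027,-0.18,0],1],
    [[0,0,-9.8],[-0.036,-0.24,0],1],
    [[0,0,-9.8],[-0.045,-0.3,0],1]
  ]
}}

```text
t: 7.15
eef_pos: [466.4, 50.1, 132.0]
tcp_rot: [3.141, -0.001, 0.41]
ft_force: [0.7, 0.6, -0.1]
opening: 0.999
grip_force: 0.0
```

```bash
python3 go.py 427,146.4,130,.41 427,146.4,16.5,.41
```

```text
427,146.4,130,.41 -> az -0.0 deg shift [0.0022, -0.1040, 0.0020]
427,146.4,16.5,.41 -> az -0.0 deg shift [0.0000, 0.0000, 0.1135]
```

{"method": "move_arm", "body": {
  "plan": [
    [[0,0,0],[0.001,-0.055,0],1],
    [[0,0,0],[0.002,-0.103,0.01],1],
    [[0,0,0],[0.002,-0.103,0.06],1],
    [[0,0,0],[0.002,-0.103,0.07],1],
    [[0,0,0],[0.002,-0.103,0.07],1]
  ]
}}

```text
t: 7.78
eef_pos: [428.2, 143.5, 61.8]
tcp_rot: [-3.141, 0.001, 0.409]
ft_force: [0.6, 0.9, 0.7]
opening: 0.997
grip_force: 0.0
```

```bash
python3 go.py 427,146.4,16.5,.41;  python3 - <<'E'
from h import *
p=snap('top');v=best(p,'cork_blue',(581,-232));print(None if v is None else fit([(p,v)],'cork_blue',(581,-232,.24),z=8))
im=p['img'][140:230,370:490,::-1];cv2.imwrite('pics/b2.png',cv2.resize(im,None,fx=5,fy=5,interpolation=cv2.INTER_CUBIC))
E
```

```text
427,146.4,16.5,.41 -> az -0.0 deg shift [0.0000, -0.0032, 0.0453]
(array([ 5.82513925e+02, -2.28780000e+02,  2.42666024e-01]), np.float64(0.060885928267660226))
```

View pics/b2.png

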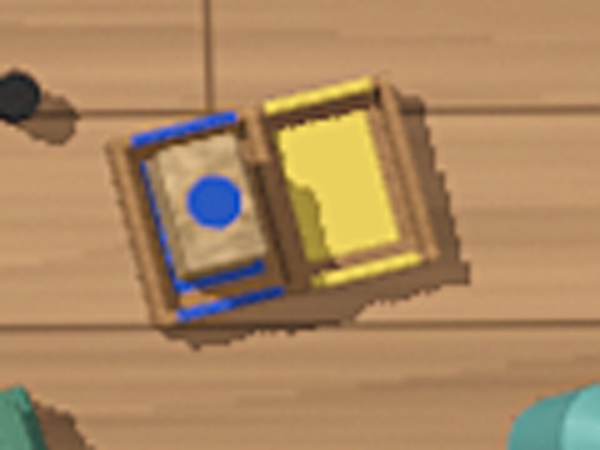

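The blue cork lies flat inside the blue bay, with its dot at crop (215,200). Now for the yellow one.

{"method": "move_arm", "body": {
  "plan": [
    [[0,0,0],[0,-0.002,0.025],1],
    [[0,0,0],[0,-0.002,0.045],1],
    [[0,0,0],[0,-0.002,0.045],1],
    [[0,0,0],[0,-0.002,0.045],-1],
    [[0,0,0],[0,-0.002,0.045],-1]
  ]
}}

```text
t: 8.5
eef_pos: [427.7, 145.7, 17.6]
tcp_rot: [3.141, -0.002, 0.41]
ft_force: [-0.5, 0.3, 0.3]
opening: 0.842
grip_force: 0.0
```

{"method": "move_arm", "body": {
  "plan": [
    [[0,0,0],[0,0,0],-1],
    [[0,0,0],[0,0,0],-1],
    [[0,0,0],[0,0,0],-1],
    [[0,0,0],[0,0,0],-1]
  ]
}}

```text
t: 9.0
eef_pos: [427.2, 145.7, 16.6]
tcp_rot: [3.141, 0.0, 0.41]
ft_force: [-0.4, -0.7, 0.3]
opening: 0.473
grip_force: 30.0
```

```bash
python3 go.py 428,144.7,116,.41 599.4,-307.4,116,.24
```

```text
428,144.7,116,.41 -> az -0.0 deg shift [0.0004, 0.0012, -0.0994]
599.4,-307.4,116,.24 -> az 9.7 deg shift [-0.0230, 0.4830, -0.0000]
```

{"method": "move_arm", "body": {
  "plan": [
    [[0,0,0],[0,0,-0.05],-1],
    [[0,0,0],[0,0,-0.1],-1],
    [[0,0,2],[-0.003,0.06,-0.1],-1],
    [[0,0,5],[-0.006,0.12,-0.1],-1],
    [[0,0,9.7],[-0.009,0.18,-0.1],-1]
  ]
}}

```text
t: 9.62
eef_pos: [491.1, -24.7, 116.8]
tcp_rot: [3.141, -0.0, 0.239]
ft_force: [1.2, 0.3, 0.2]
opening: 0.469
grip_force: 30.0
```

```bash
python3 go.py 599.4,-307.4,116,.24
```

```text
599.4,-307.4,116,.24 -> az -0.1 deg shift [0.0383, 0.3003, 0.0008]
```

{"method": "move_arm", "body": {
  "plan": [
    [[0,0,0],[0.008,0.06,0],-1],
    [[0,0,0],[0.016,0.12,0],-1],
    [[0,0,0],[0.024,0.18,0],-1],
    [[0,0,0],[0.032,0.24,0],-1],
    [[0,0,0],[0.038,0.3,0],-1]
  ]
}}

```text
t: 10.25
eef_pos: [599.4, -307.2, 116.4]
tcp_rot: [-3.141, 0.0, 0.24]
ft_force: [0.6, 0.3, -0.9]
opening: 0.469
grip_force: 30.0
```

{"method": "move_arm", "body": {
  "plan": [
    [[0,0,0],[0,0,0.04],-1],
    [[0,0,0],[0,0,0.05],-1],
    [[0,0,0],[0,0,0.05],-1]
  ]
}}

```text
t: 10.62
eef_pos: [598.8, -304.6, 66.4]
tcp_rot: [-3.141, 0.001, 0.241]
ft_force: [-0.2, -0.6, 0.4]
opening: 0.473
grip_force: 30.0
```

```bash
python3 go.py 599.4,-307.4,25,.24
```

```text
599.4,-307.4,25,.24 -> az 0.1 deg shift [-0.0001, 0.0029, 0.0414]
```

{"method": "move_arm", "body": {
  "plan": [
    [[0,0,0],[0,0.002,0.02],-1],
    [[0,0,0],[0,0.002,0.035],-1],
    [[0,0,0],[0,0.002,0.041],-1],
    [[0,0,0],[0,0.002,0.041],-1],
    [[0,0,0],[0,0.002,0.041],-1]
  ]
}}

```text
t: 11.25
eef_pos: [599.7, -307.3, 25.7]
tcp_rot: [3.141, -0.0, 0.241]
ft_force: [0.2, 0.2, -0.3]
opening: 0.472
grip_force: 30.0
```

{"method": "move_arm", "body": {
  "plan": [
    [[0,0,0],[0,0,0],0.3],
    [[0,0,0],[0,0,0],0.3],
    [[0,0,0],[0,0,-0.025],0.3],
    [[0,0,0],[0,0,-0.065],0.3],
    [[0,0,0],[0,0,-0.105],0.3]
  ]
}}

```text
t: 11.88
eef_pos: [599.4, -307.2, 131.7]
tcp_rot: [-3.141, 0.0, 0.241]
ft_force: [0.8, 0.6, -0.1]
opening: 0.647
grip_force: 0.0
```

```bash
python3 go.py 437.1,3.5,130,-.473
```

```text
437.1,3.5,130,-.473 -> az 40.9 deg shift [-0.0837, -0.3404, 0.0017]
```

{"method": "move_arm", "body": {
  "plan": [
    [[0,0,8],[-0.015,-0.06,0],0.6],
    [[0,0,16],[-0.03,-0.12,0],0.6],
    [[0,0,24],[-0.045,-0.18,0],0.6],
    [[0,0,32],[-0.059,-0.24,0],0.6],
    [[0,0,40.9],[-0.074,-0.3,0],0.6]
  ]
}}

```text
t: 12.5
eef_pos: [455.2, -32.1, 130.9]
tcp_rot: [-3.141, -0.001, -0.479]
ft_force: [1.3, 0.7, 0.4]
opening: 0.801
grip_force: 0.0
```

```bash
python3 go.py 437.1,3.5,60,-.473; python3 - <<'E'
from h import *
p=snap('scene');v=best(p,'cork_yellow',(599,-307));print(None if v is None else fit([(p,v)],'cork_yellow',(599,-307,.24),z=8))
im=p['img'][140:230,180:340,::-1];cv2.imwrite('pics/b3.png',cv2.resize(im,None,fx=5,fy=5,interpolation=cv2.INTER_CUBIC))
E
```

```text
437.1,3.5,60,-.473 -> az -0.3 deg shift [-0.0325, -0.0232, 0.0709]
(array([ 5.99522553e+02, -3.06520332e+02,  3.48329406e-01]), np.float64(0.08987854251012145))
```

View pics/b3.png

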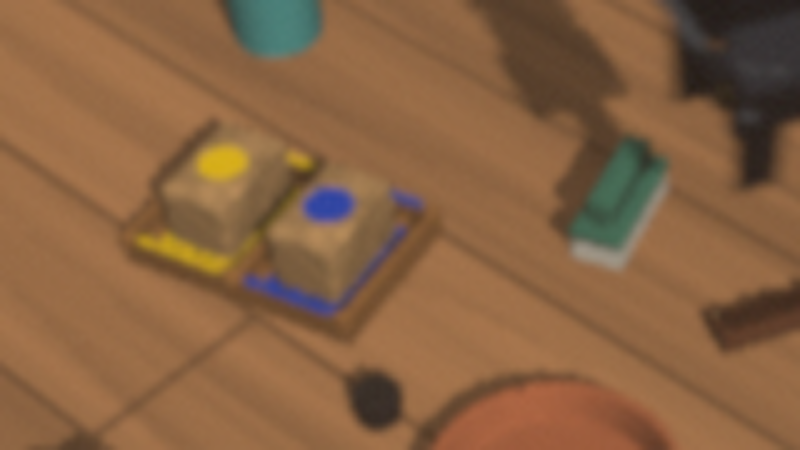

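Both corks lie flat in their own bays, yellow at crop (222,162) and blue at (328,205). Next, the comb.

{"method": "move_arm", "body": {
  "plan": [
    [[0,0,0],[-0.0325,-0.023,0],0.6],
    [[0,0,0],[-0.0325,-0.023,0.05],0.6],
    [[0,0,0],[-0.0325,-0.023,0.1],0.6],
    [[0,0,0],[-0.0325,-0.023,0.1],0.6],
    [[0,0,0],[-0.0325,-0.023,0.1],0.6]
  ]
}}

```text
t: 13.22
eef_pos: [438.4, 1.5, 31.8]
tcp_rot: [-3.141, -0.001, -0.473]
ft_force: [0.8, 0.4, 0.3]
opening: 0.799
grip_force: 0.0
```

```bash
python3 go.py 437.1,3.5,3.5,-.473
```

```text
437.1,3.5,3.5,-.473 -> az -0.0 deg shift [-0.0021, -0.0012, 0.0283]
```

{"method": "move_arm", "body": {
  "plan": [
    [[0,0,0],[-0.001,-0.001,0.015],0.6],
    [[0,0,0],[-0.001,-0.001,0.025],0.6],
    [[0,0,0],[-0.001,-0.001,0.028],0.6],
    [[0,0,0],[-0.001,-0.001,0.028],0.6],
    [[0,0,0],[-0.001,-0.001,0.028],-1]
  ]
}}

```text
t: 13.85
eef_pos: [437.5, 3.1, 3.0]
tcp_rot: [-3.141, -0.001, -0.473]
ft_force: [-0.2, 0.5, -0.5]
opening: 0.745
grip_force: 0.0
```

{"method": "move_arm", "body": {
  "plan": [
    [[0,0,0],[0,0,0],-1],
    [[0,0,0],[0,0,0],-1],
    [[0,0,0],[0,0,0],-1],
    [[0,0,0],[0,0,0],-1],
    [[0,0,0],[0,0,0],-1]
  ]
}}

```text
t: 14.48
eef_pos: [437.3, 3.1, 2.6]
tcp_rot: [3.142, -0.0, -0.473]
ft_force: [0.4, 0.3, 0.1]
opening: 0.314
grip_force: 30.0
```

```bash
python3 - <<'E'
import numpy as np
t=np.array([610.5,251.4]);w=.16;R=np.array([[np.cos(w),-np.sin(w)],[np.sin(w),np.cos(w)]])
print('comb',t+R@[0,28],'brush',t+R@[0,-25])
E
python3 go.py 437.1,2.5,100,-.473 606,279,100,.16
```

```text
comb [606.03909021 279.04236393] brush [614.48295517 226.71931792]
437.1,2.5,100,-.473 -> az -0.0 deg shift [0.0001, 0.0006, -0.0974]
606,279,100,.16 -> az -36.3 deg shift [0.0244, -0.3231, -0.0000]
```

{"method": "move_arm", "body": {
  "plan": [
    [[0,0,0],[0,0,-0.04],-1],
    [[0,0,-9],[0.004,-0.05,-0.09],-1],
    [[0,0,-18],[0.008,-0.11,-0.1],-1],
    [[0,0,-27],[0.012,-0.17,-0.1],-1],
    [[0,0,-36.3],[0.017,-0.23,-0.1],-1]
  ]
}}

```text
t: 15.1
eef_pos: [557.7, 201.5, 103.1]
tcp_rot: [3.142, -0.001, 0.166]
ft_force: [0.9, 0.2, 0.6]
opening: 0.316
grip_force: 30.0
```

```bash
python3 go.py 606,279,102,.16 606,279,9.5,.16
```

```text
606,279,102,.16 -> az 0.3 deg shift [0.0604, -0.0685, 0.0011]
606,279,9.5,.16 -> az -0.0 deg shift [0.0000, 0.0000, 0.0925]
```

{"method": "move_arm", "body": {
  "plan": [
    [[0,0,0],[0.03,-0.034,0],-1],
    [[0,0,0],[0.06,-0.068,0],-1],
    [[0,0,0],[0.06,-0.068,0.04],-1],
    [[0,0,0],[0.06,-0.068,0.06],-1],
    [[0,0,0],[0.06,-0.068,0.06],-1]
  ]
}}

```text
t: 15.72
eef_pos: [604.5, 275.6, 41.2]
tcp_rot: [3.141, 0.003, 0.16]
ft_force: [-0.5, 0.2, -0.1]
opening: 0.31
grip_force: 30.0
```

```bash
python3 go.py 606,279,9.5,.16
```

```text
606,279,9.5,.16 -> az -0.0 deg shift [0.0021, -0.0031, 0.0317]
```

{"method": "move_arm", "body": {
  "plan": [
    [[0,0,0],[0.001,-0.002,0.015],-1],
    [[0,0,0],[0.001,-0.002,0.027],-1],
    [[0,0,0],[0.001,-0.002,0.0315],-1],
    [[0,0,0],[0.001,-0.002,0.0315],-1],
    [[0,0,0],[0.001,-0.002,0.0315],-1]
  ]
}}

```text
t: 16.35
eef_pos: [606.2, 278.5, 11.5]
tcp_rot: [-3.142, -0.001, 0.16]
ft_force: [0.0, -1.2, -0.6]
opening: 0.314
grip_force: 30.0
```

{"method": "move_arm", "body": {
  "plan": [
    [[0,0,0],[0,0,0],0],
    [[0,0,0],[0,0,0],0],
    [[0,0,0],[0,0,-0.03],0],
    [[0,0,0],[0,0,-0.07],0],
    [[0,0,0],[0,0,-0.12],0]
  ]
}}

```text
t: 16.98
eef_pos: [605.6, 278.2, 131.8]
tcp_rot: [3.141, 0.002, 0.16]
ft_force: [0.5, 0.0, 0.3]
opening: 0.501
grip_force: 0.0
```

```bash
python3 go.py 442.5,-125.8,130,.33 
```

```text
442.5,-125.8,130,.33 -> az -9.7 deg shift [-0.2255, 0.3728, 0.0018]
```

{"method": "move_arm", "body": {
  "plan": [
    [[0,0,-2],[-0.031,0.051,0],0],
    [[0,0,-4],[-0.062,0.102,0],0],
    [[0,0,-6],[-0.093,0.153,0],0],
    [[0,0,-8],[-0.124,0.204,0],0],
    [[0,0,-9.7],[-0.155,0.255,0],0]
  ]
}}

```text
t: 17.6
eef_pos: [492.9, 0.4, 131.4]
tcp_rot: [3.141, -0.001, 0.331]
ft_force: [1.4, -0.7, 0.3]
opening: 0.5
grip_force: 0.0
```

```bash
python3 go.py 442.5,-125.8,130,.33;python3 - <<'E'
from h import *
p=snap('top');im=p['img'][125:215,190:310,::-1];cv2.imwrite('pics/b4.png',cv2.resize(im,None,fx=5,fy=5,interpolation=cv2.INTER_CUBIC))
E
```

```text
442.5,-125.8,130,.33 -> az 0.1 deg shift [-0.0887, 0.1030, 0.0014]
```

View pics/b4.png

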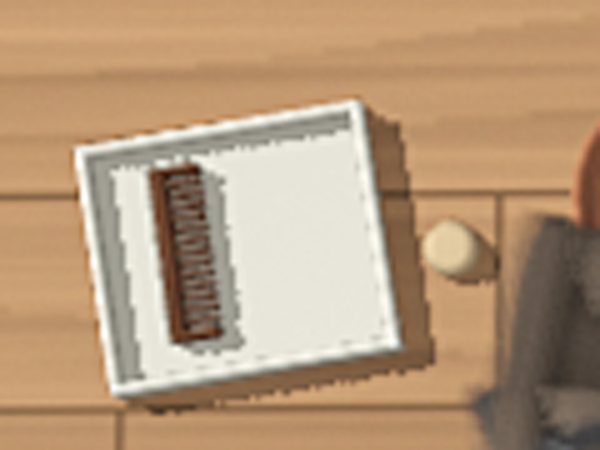

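The comb lies flat in the white tray, on the left at crop (185,250), with room for the brush on its right.

{"method": "move_arm", "body": {
  "plan": [
    [[0,0,0],[-0.04,0.045,0],0],
    [[0,0,0],[-0.08,0.09,0],0],
    [[0,0,0],[-0.0887,0.103,0.03],0],
    [[0,0,0],[-0.0887,0.103,0.06],0],
    [[0,0,0],[-0.0887,0.103,0.06],0]
  ]
}}

```text
t: 18.27
eef_pos: [442.3, -124.1, 70.1]
tcp_rot: [-3.14, 0.002, 0.329]
ft_force: [-0.6, 0.8, -0.3]
opening: 0.497
grip_force: 0.0
```

```bash
python3 go.py 442.5,-125.8,28.5,.33
```

```text
442.5,-125.8,28.5,.33 -> az -0.1 deg shift [-0.0003, 0.0016, 0.0416]
```

{"method": "move_arm", "body": {
  "plan": [
    [[0,0,0],[0,0.001,0.02],0],
    [[0,0,0],[0,0.001,0.035],0],
    [[0,0,0],[0,0.001,0.041],0],
    [[0,0,0],[0,0.001,0.041],0],
    [[0,0,0],[0,0.001,0.041],-1]
  ]
}}

```text
t: 18.9
eef_pos: [443.8, -125.2, 30.8]
tcp_rot: [3.141, -0.001, 0.33]
ft_force: [-0.9, -0.4, 0.4]
opening: 0.44
grip_force: 0.0
```

{"method": "move_arm", "body": {
  "plan": [
    [[0,0,0],[0,0,0],-1],
    [[0,0,0],[0,0,0],-1],
    [[0,0,0],[0,0,0],-1],
    [[0,0,0],[0,0,0],-1],
    [[0,0,0],[0,0,0],-1]
  ]
}}

```text
t: 19.52
eef_pos: [443.4, -125.2, 30.1]
tcp_rot: [3.141, 0.0, 0.33]
ft_force: [-0.4, 0.5, 1.1]
opening: 0.192
grip_force: 29.6
```

```bash
python3 go.py 442.5,-125.3,130,.33 614.5,226.7,130,.16 614.5,226.7,36,.16
```

```text
442.5,-125.3,130,.33 -> az -0.0 deg shift [-0.0009, -0.0002, -0.0999]
614.5,226.7,130,.16 -> az 9.7 deg shift [0.2768, -0.2773, -0.0000]
614.5,226.7,36,.16 -> az -0.0 deg shift [0.0000, 0.0000, 0.0940]
```

{"method": "move_arm", "body": {
  "plan": [
    [[0,0,0],[0,0,-0.05],-1],
    [[0,0,1],[0.03,-0.03,-0.09],-1],
    [[0,0,4],[0.07,-0.07,-0.09],-1],
    [[0,0,7],[0.11,-0.11,-0.09],-1],
    [[0,0,9.7],[0.15,-0.15,-0.09],-1]
  ]
}}

```text
t: 20.15
eef_pos: [537.3, 67.1, 120.2]
tcp_rot: [3.141, -0.0, 0.159]
ft_force: [0.0, -0.7, -1.0]
opening: 0.185
grip_force: 29.6
```

```bash
python3 go.py 614.5,226.7,120,.16 614.5,226.7,36.8,.16
```

```text
614.5,226.7,120,.16 -> az -0.1 deg shift [0.1014, -0.1454, 0.0002]
614.5,226.7,36.8,.16 -> az -0.0 deg shift [0.0000, 0.0000, 0.0832]
```

{"method": "move_arm", "body": {
  "plan": [
    [[0,0,0],[0.035,-0.05,0],-1],
    [[0,0,0],[0.07,-0.1,0],-1],
    [[0,0,0],[0.101,-0.145,0],-1],
    [[0,0,0],[0.101,-0.145,0.04],-1],
    [[0,0,0],[0.101,-0.145,0.05],-1]
  ]
}}

```text
t: 20.78
eef_pos: [611.8, 224.6, 67.6]
tcp_rot: [3.141, 0.005, 0.161]
ft_force: [-0.3, -0.2, -0.6]
opening: 0.19
grip_force: 29.6
```

```bash
python3 go.py 614.5,226.7,36.8,.16
```

```text
614.5,226.7,36.8,.16 -> az 0.1 deg shift [0.0030, -0.0016, 0.0308]
```

{"method": "move_arm", "body": {
  "plan": [
    [[0,0,0],[0.001,-0.001,0.015],-1],
    [[0,0,0],[0.001,-0.001,0.027],-1],
    [[0,0,0],[0.001,-0.001,0.032],-1],
    [[0,0,0],[0.001,-0.001,0.032],-1],
    [[0,0,0],[0.001,-0.001,0.032],-1]
  ]
}}

```text
t: 21.4
eef_pos: [614.5, 225.7, 38.7]
tcp_rot: [3.142, -0.001, 0.16]
ft_force: [0.4, 0.5, -0.4]
opening: 0.19
grip_force: 29.6
```

{"method": "move_arm", "body": {
  "plan": [
    [[0,0,0],[0,0,0.001],-1],
    [[0,0,0],[0,0,0.001],0],
    [[0,0,0],[0,0,0.001],0],
    [[0,0,0],[0,0,-0.03],0],
    [[0,0,0],[0,0,-0.085],0]
  ]
}}

```text
t: 22.02
eef_pos: [613.3, 225.5, 122.4]
tcp_rot: [3.141, 0.004, 0.16]
ft_force: [1.2, 0.3, 0.5]
opening: 0.492
grip_force: 0.0
```

```bash
python3 go.py 385,293,120,-.235
```

```text
385,293,120,-.235 -> az 22.6 deg shift [-0.2146, -0.1031, 0.0024]
```

{"method": "move_arm", "body": {
  "plan": [
    [[0,0,5],[-0.05,-0.025,0],0.5],
    [[0,0,10],[-0.1,-0.05,0],0.5],
    [[0,0,16],[-0.15,-0.075,0],0.5],
    [[0,0,22.6],[-0.2,-0.1,0],0.5],
    [[0,0,22.6],[-0.2146,-0.103,0],0.5]
  ]
}}

```text
t: 22.65
eef_pos: [383.5, 293.7, 123.5]
tcp_rot: [3.141, 0.0, -0.232]
ft_force: [0.4, 0.6, 0.2]
opening: 0.747
grip_force: 0.0
```

```bash
python3 go.py 385,293,50,-.235;python3 - <<'E'
from h import *
p=snap('top');im=p['img'][125:295,170:310,::-1];cv2.imwrite('pics/b5.png',cv2.resize(im,None,fx=3.5,fy=3.5,interpolation=cv2.INTER_CUBIC))
E
```

```text
385,293,50,-.235 -> az 0.1 deg shift [0.0017, 0.0003, 0.0735]
```

View pics/b5.png

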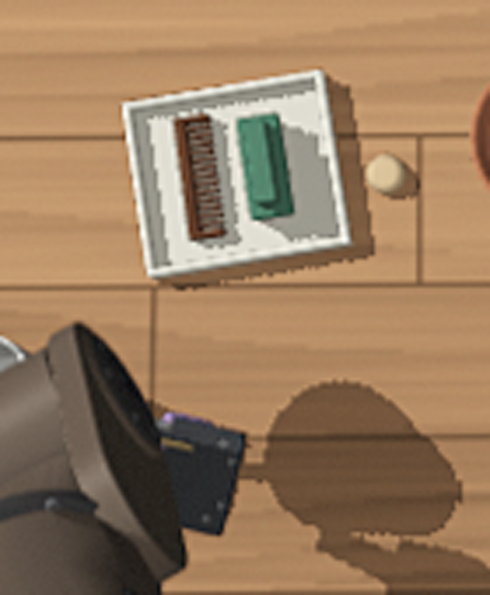

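The brush stands on its bristles at crop (265,165), beside the comb and parallel to it. Now the soap.

{"method": "move_arm", "body": {
  "plan": [
    [[0,0,0],[0.001,0,0.04],0.5],
    [[0,0,0],[0.001,0,0.08],0.5],
    [[0,0,0],[0.001,0,0.1],0.5],
    [[0,0,0],[0.001,0,0.1],0.5],
    [[0,0,0],[0.001,0,0.1],0.5]
  ]
}}

```text
t: 23.32
eef_pos: [387.9, 292.9, 23.7]
tcp_rot: [-3.141, -0.001, -0.234]
ft_force: [-1.0, -1.0, 0.3]
opening: 0.754
grip_force: 0.0
```

```bash
python3 go.py 385,293,6.5,-.235
```

```text
385,293,6.5,-.235 -> az 0.1 deg shift [-0.0028, 0.0006, 0.0172]
```

{"method": "move_arm", "body": {
  "plan": [
    [[0,0,0],[-0.002,0,0.012],0.5],
    [[0,0,0],[-0.002,0,0.017],0.5],
    [[0,0,0],[-0.002,0,0.017],0.5],
    [[0,0,0],[-0.002,0,0.017],-1],
    [[0,0,0],[-0.002,0,0.017],-1]
  ]
}}

```text
t: 23.95
eef_pos: [385.0, 293.4, 6.3]
tcp_rot: [-3.141, -0.0, -0.234]
ft_force: [-0.3, 0.0, 0.0]
opening: 0.595
grip_force: 0.0
```

{"method": "move_arm", "body": {
  "plan": [
    [[0,0,0],[0,0,0],-1],
    [[0,0,0],[0,0,0],-1],
    [[0,0,0],[0,0,0],-1],
    [[0,0,0],[0,0,0],-1]
  ]
}}

```text
t: 24.45
eef_pos: [384.9, 293.3, 6.2]
tcp_rot: [3.141, -0.0, -0.234]
ft_force: [0.5, -2.3, 4.5]
opening: 0.441
grip_force: 30.0
```

```bash
python3 go.py 386.5,293,100,-.235 634.8,-6,100,-.1
```

```text
386.5,293,100,-.235 -> az 0.1 deg shift [0.0016, -0.0001, -0.0938]
634.8,-6,100,-.1 -> az -7.7 deg shift [0.3111, 0.2330, -0.0000]
```

{"method": "move_arm", "body": {
  "plan": [
    [[0,0,0],[0,0,-0.05],-1],
    [[0,0,0],[0.02,0.015,-0.095],-1],
    [[0,0,-2],[0.066,0.05,-0.095],-1],
    [[0,0,-5],[0.112,0.085,-0.095],-1],
    [[0,0,-7.7],[0.16,0.12,-0.095],-1]
  ]
}}

```text
t: 25.08
eef_pos: [513.8, 138.1, 101.2]
tcp_rot: [-3.141, -0.001, -0.098]
ft_force: [0.4, 0.5, -1.0]
opening: 0.441
grip_force: 30.0
```

```bash
python3 go.py 634.8,-6,100,-.1
```

```text
634.8,-6,100,-.1 -> az 0.1 deg shift [0.1345, 0.1316, 0.0012]
```

{"method": "move_arm", "body": {
  "plan": [
    [[0,0,0],[0.04,0.039,0],-1],
    [[0,0,0],[0.08,0.078,0],-1],
    [[0,0,0],[0.12,0.117,0],-1],
    [[0,0,0],[0.1345,0.1315,0.02],-1],
    [[0,0,0],[0.1345,0.1315,0.05],-1]
  ]
}}

```text
t: 25.7
eef_pos: [634.7, -6.3, 50.6]
tcp_rot: [3.142, -0.002, -0.102]
ft_force: [-0.4, 0.4, -1.0]
opening: 0.441
grip_force: 30.0
```

```bash
python3 go.py 634.8,-6,13,-.1
```

```text
634.8,-6,13,-.1 -> az -0.1 deg shift [0.0000, -0.0004, 0.0376]
```

{"method": "move_arm", "body": {
  "plan": [
    [[0,0,0],[0,0,0.018],-1],
    [[0,0,0],[0,0,0.032],-1],
    [[0,0,0],[0,0,0.0375],-1],
    [[0,0,0],[0,0,0.0375],-1],
    [[0,0,0],[0,0,0.0375],-1]
  ]
}}

```text
t: 26.32
eef_pos: [633.8, -4.6, 14.4]
tcp_rot: [3.141, -0.001, -0.1]
ft_force: [-0.1, 0.5, -0.6]
opening: 0.444
grip_force: 30.0
```

{"method": "move_arm", "body": {
  "plan": [
    [[0,0,0],[0,0,0],0.2],
    [[0,0,0],[0,0,0],0.2],
    [[0,0,0],[0,0,-0.03],0.2],
    [[0,0,0],[0,0,-0.08],0.2],
    [[0,0,0],[0,0,-0.14],0.2]
  ]
}}

```text
t: 26.95
eef_pos: [633.0, -4.7, 154.6]
tcp_rot: [3.142, 0.001, -0.1]
ft_force: [0.1, 0.4, 1.3]
opening: 0.599
grip_force: 0.0
```

{"method": "move_arm", "body": {
  "plan": [
    [[0,0,0],[-0.05,0,-0.02],0.2],
    [[0,0,0],[-0.1,0,-0.05],0.2],
    [[0,0,0],[-0.15,0,-0.08],0.2],
    [[0,0,0],[-0.2,0,-0.1],0.2],
    [[0,0,0],[-0.2,0,-0.1],0.2]
  ]
}}

```text
t: 27.58
eef_pos: [432.4, 15.6, 255.6]
tcp_rot: [3.141, -0.003, -0.1]
ft_force: [1.0, 1.4, 0.5]
opening: 0.601
grip_force: 0.0
```

```bash
python3 - <<'E'
from h import *
p=snap('top','f.png');cv2.imwrite('pics/f2.png',cv2.resize(p['img'][110:290,130:530,::-1],None,fx=2,fy=2,interpolation=cv2.INTER_CUBIC))
q=snap('scene');cv2.imwrite('pics/f3.png',cv2.resize(q['img'][80:340,180:520,::-1],None,fx=2.3,fy=2.3,interpolation=cv2.INTER_CUBIC))
E
```

```text
(no output)
```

View pics/f2.png

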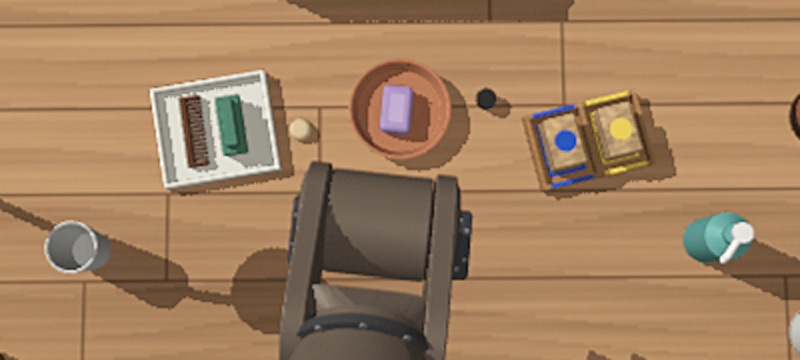

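View pics/f3.png

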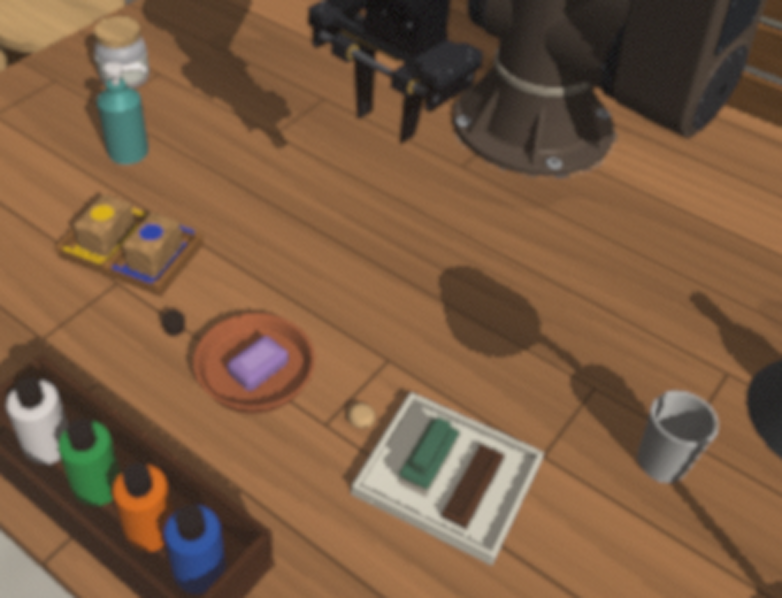

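Everything is in place: the corks in their bays at crop (565,140) and (620,128), the comb and brush at (195,130) and (230,125), and the soap in the dish at (397,108). The dispenser and tumbler haven't moved. Handing in.

```bash
python3 -c "
from cell import env
print(env.job_done())"
```

```text
the job is handed in; nothing more can be done
None
```

The job is handed in at about 28 s of the 144 s allowed: both corks, the comb, the brush and the soap lie flat in their places, and the dispenser and tumbler still stand where they were; no verdict came back.

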